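Sort the left-hand and right-hand shelf brackets into their trays

TASK

Two mirror-image dark steel shelf brackets stand on the lab table; seen from above, the left-hand one has the outline of a capital L and the right-hand one is its mirror image. Put the left-hand bracket into the grey tray on the robot's left and the right-hand bracket into the grey tray on the robot's right, each standing upright with its base flat on the tray floor, and let go of them.

Things in the scene. Friction and masses are not known exactly. Their poses are not given: they have to be found in the camera images.
- bracket_left: Loose dark steel bracket, about 120 g, standing on an L-shaped base 6 mm thick: stem 84 (x) x 24 mm; foot at the +x end (x 16 to 42 mm) out to y = +46 mm. Upright rib along the stem, 10 mm thick, 74 long, top at z 35 mm: grip it here, across y. Boss, 16 mm wide, 40 high, at the end away from the foot. Origin: underside, middle of stem, below the rib; z up. From above its outline is a capital L.
- bracket_right: Loose dark steel bracket, about 120 g, standing on an L-shaped base 6 mm thick: stem 84 (x) x 24 mm; foot at the +x end (x 16 to 42 mm) out to y = -46 mm. Upright rib along the stem, 10 mm thick, 74 long, top at z 35 mm: grip it here, across y. Boss, 16 mm wide, 40 high, at the end away from the foot. Origin: underside, middle of stem, below the rib; z up. From above its outline is a mirrored L.
- tray_left: Fixed open grey plastic tray on the robot's left (+y). Outside 190 (x) x 170 (y) x 45 mm high, walls and floor 5 mm, rim lip 4 mm wider all round; inside 180 x 160 mm, floor 5 mm above the table. It does not move when touched. Origin: centre of its underside, z up.
- tray_right: Fixed open grey plastic tray on the robot's right (-y). Outside 190 (x) x 170 (y) x 45 mm high, walls and floor 5 mm, rim lip 4 mm wider all round; inside 180 x 160 mm, floor 5 mm above the table. It does not move when touched. Origin: centre of its underside, z up.
Not all that is in view belongs to the job. Leave any red or turquoise look-alike of the bracket_left alone.

How it is judged:
By the outcome, as a careful person would: the job done as asked, in the order asked, and still so for the second after the job is handed in, with the robot touching nothing.
It also fails if it takes over 54 s, if anything falls off the work surface, if the arm or the gripper's body presses on something with over 40 N, if the wrist force passes 120 N, or if a joint passes its speed limit or range.

ROBOT

A 6-joint arm with a two-finger parallel gripper is mounted at the origin on a cart in front of the work surface, level with it; the furniture and walls round the work are solid. World frame = base frame: x ahead of the robot, y to its left, z up, the work surface at z = 0. Lengths are in mm, angles in rad, forces in N, time in s.
With the tool pointing down it reaches from about 275 to 750 mm from the base axis. Payload 10.2 kg.
Tool frame: the origin (TCP) lies between the finger pads; the fingertips stand 11 mm ahead of it and the grasp point (between the pads) lies 8 mm behind it (ctrl.nose_length is the distance from the TCP to the fingertips, in mm); x points along the fingers, y is the direction in which the jaws open and shut, and the axes are right-handed (so a half turn about x gives the same grasp; the last joint's range is limited). The gripper opens to 85 mm and grips with 20 to 120 N. Pads are 22 mm wide; open, the fingers measure 114 mm over their backs; the gripper's body (76 mm by 85 mm) begins 54 mm behind the grasp point. The pads swing forward as they close: fully open they stand 13 mm farther back than shut.
Start: joints at [-1.519, 0.313, 1.498, -0, 1.331, -0.223], TCP at [142.448, -505.312, 242.294] pointing down, gripper open.
Joint ranges: [-2.94, 2.94], [-0.97, 2.17], [0.19, 2.56], [-1.23, 4.37], [0.02, 3.11], [-2.88, 2.88]. Speed limits (rad/s): [2.39, 2.39, 3.01, 3.14, 3.14, 3.14].

INTERFACE

Orientations are given as a unit quaternion [w, x, y, z].
In Python, from rig import ctrl, capture, ticket gives the robot as it stands.
- The arm moves only by the tool step_arm, never from a script. Its argument "commands" is a list of rows, each a list of 2 entries, a list of its own where there are three numbers: the shift along the world's x, y, z normalised to -1 to 1, where 1 is 0.04 m, then the turn about the world's z normalised to -1 to 1, where 1 is 180 degrees. A call has 1 to 5 rows; each row shifts and turns the commanded pose from where the row before left it; what a row does not reach is not made up. A row lasts 1/10 s, in which the tool goes at most 50 mm and 8.59 degrees, less where a joint would pass 70% of its speed; a pose out of reach is approached as far as the arm can. A call with a number of a shift or a turn outside -1 to 1 is refused whole. A call with a gripper value outside its range is refused whole. "gripper" is the closure, from -1 (fully open) to 1 (shut), so that 0 is half open, set as the call begins (left out, the last holds). The fingers move at their own pace and stop on an object; "force" is the grip in N (left out, the last holds). Time passes only in rows, so rows that do not move let the fingers close. It gives the time, the measured TCP pose, the force and the opening at its end, in the units of the state.
- ctrl.sense(): the state, without advancing time (a new reading comes with each control period).
- capture(name): name is "side" or "top"; returns a dict with "image" (480x640x3 uint8, blue, green, red), "fov_y" (degrees; the focal length in pixels is half the picture's height over the tangent of half this angle, whatever the lens; pixels are square), "cx", "cy" (the principal point, pixels), "k1" (the pictures are not rectified: a ray, as slopes to the right and down, at radius r is drawn at 1 + k1 r^2 times it, then the intrinsics apply), "origin" and "orientation" of the camera in the world. Camera axes: x right, y down, z forward; pixel columns grow to the right and rows downward; lengths in mm; the calibration is good to about 2 mm. A picture is of the moment at which its call begins. There is no depth.
- ticket.finish_job(): hands the job in, once; it reports no verdict.
The state is a dict: "time_s": time; "joints": joint angles; "dq": joint speeds; "tau": joint torques, N m; "eef_pos": TCP position; "ee_rot": TCP orientation; "force": force on the tool from outside, world axes, zero at the start; "wrist_torque": the same for the moment, N m; "grip_width": opening from 0.0 (shut) to 1.0 (fully open).
Only numpy, scipy, OpenCV 4.12 (cv2) and the standard library are available. Lean on these libraries where they do the work, as an engineer would, in place of code of your own. Each camera call takes 0.05 s, during which the arm holds its last target.

## Working session

There is one attempt and no reset: what is moved stays moved. The work goes in short steps, Python scripts to look and compute and a tool call to move; the robot and the scene stay as the last step left them, time stands still between calls to the robot, and variables do not carry over. Pictures are saved under pics/ and viewed, and the job is handed in when it is done.

Besides the shell and the picture viewer there is one more tool, called after "Emit:" in YAML: its name, and indented under it one key for each argument. step_arm: Moves the arm, as the interface text tells. Its arguments: {"type":"object","properties":{"commands":{"type":"array","items":{"type":"array"}},"gripper":{"type":"number"},"force":{"type":"number"}},"required":["commands"]}

```bash
mkdir -p pics; ls
python3 - <<'E'
from rig import ctrl, capture
import cv2
for n in("top","side"):
    c=capture(n); cv2.imwrite(f"pics/{n}0.png",c["image"]); print(n,{k:v for k,v in c.items() if k!="image"})
print(ctrl.sense())
E
```

```text
pics
top {'fov_y': 45.47619459989402, 'cx': 329.4832079753379, 'cy': 242.47231145721216, 'k1': -0.09258385919755616, 'origin': array([ 371.5740964 ,  -16.16120139, 1340.30164896]), 'orientation': array([ 0.06109886, -0.69946662,  0.71049864, -0.04695817])}
side {'fov_y': 42.63913883586686, 'cx': 322.9514626252358, 'cy': 233.94063812018038, 'k1': -0.20313975891396424, 'origin': array([-217.95294944,  864.69121855, 1116.84157476]), 'orientation': array([ 0.13779237, -0.33427895,  0.85527855, -0.37117308])}
{'time_s': 0.1, 'joints': array([-1.51939307e+00,  3.13414854e-01,  1.49835320e+00,  2.87362113e-05,
        1.33097214e+00, -2.23387544e-01]), 'dq': array([-4.97229276e-04, -1.25696641e-03, -1.86467525e-03,  3.88237731e-04,
       -5.71235683e-04, -5.99816458e-05]), 'tau': array([ 2.57631982e-03, -4.12905514e+01, -2.60142803e+01, -1.88458621e-04,
        3.05656817e-03,  1.12647803e-05]), 'eef_pos': array([ 142.44692218, -505.09222688,  241.78461766]), 'ee_rot': array([ 0.09644206,  0.70048796,  0.0972488 , -0.70039861]), 'force': array([ 0.82832895,  0.21964641, -0.49928982]), 'wrist_torque': array([0.04213478, 0.00886436, 0.00317823]), 'grip_width': 0.9986388294596499}
```

View pics/top0.png

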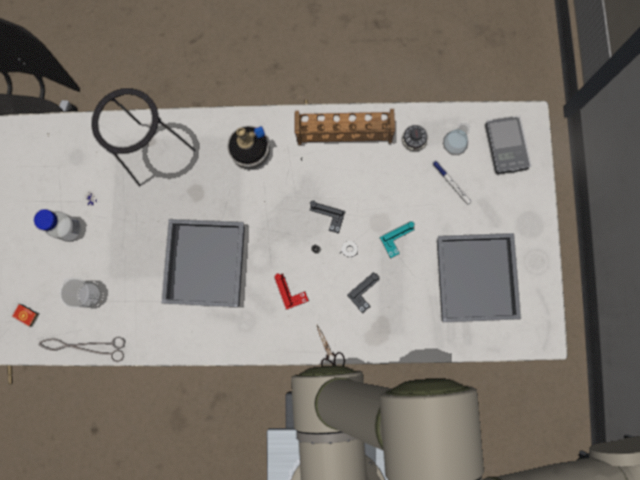

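View pics/side0.png

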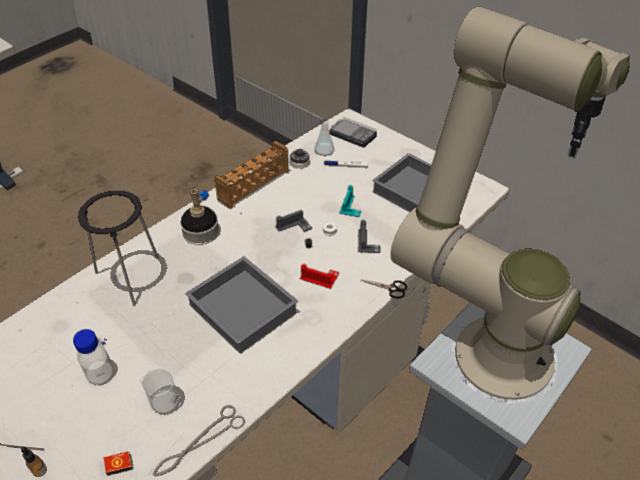

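The top view shows dark brackets near (328,215) and (364,292). The look-alikes are red at (291,291) and turquoise at (398,239). The trays are at (204,263), on the robot's left, and (479,277), on its right. Next is a close crop to tell which dark bracket is the L and which is its mirror image.

```bash
cat > h.py <<'E'
import numpy as np, cv2
from scipy.spatial.transform import Rotation as R
def cam(c):
    h=c["image"].shape[0]; f=h/2/np.tan(np.radians(c["fov_y"])/2)
    q=c["orientation"]; Rm=R.from_quat([q[1],q[2],q[3],q[0]]).as_matrix()
    K=np.array([[f,0,c["cx"]],[0,f,c["cy"]],[0,0,1]]); D=np.array([c["k1"],0,0,0.])
    return K,D,Rm,np.array(c["origin"])
def p2w(c,px,z):
    K,D,Rm,o=cam(c)
    n=cv2.undistortPoints(np.array(px,float).reshape(-1,1,2),K,D)[:,0]
    d=np.c_[n,np.ones(len(n))]@Rm.T
    return o+d*((z-o[2])/d[:,2])[:,None]
def w2p(c,P):
    K,D,Rm,o=cam(c)
    p=(np.array(P,float).reshape(-1,3)-o)@Rm
    return cv2.projectPoints(p,np.zeros(3),np.zeros(3),K,D)[0][:,0]
E
python3 - <<'E'
import cv2,numpy as np
a=cv2.imread("pics/top0.png"); b=cv2.imread("pics/side0.png")
def z(i,x,y,w,h): return cv2.resize(i[y:y+h,x:x+w],(400,300),interpolation=cv2.INTER_CUBIC)
o=np.vstack([np.hstack([z(a,300,190,60,45),z(a,335,265,60,45)]),np.hstack([z(b,263,197,60,45),z(b,338,215,60,45)])])
cv2.imwrite("pics/crop0.png",o)
E
```

```text
(no output)
```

View pics/crop0.png

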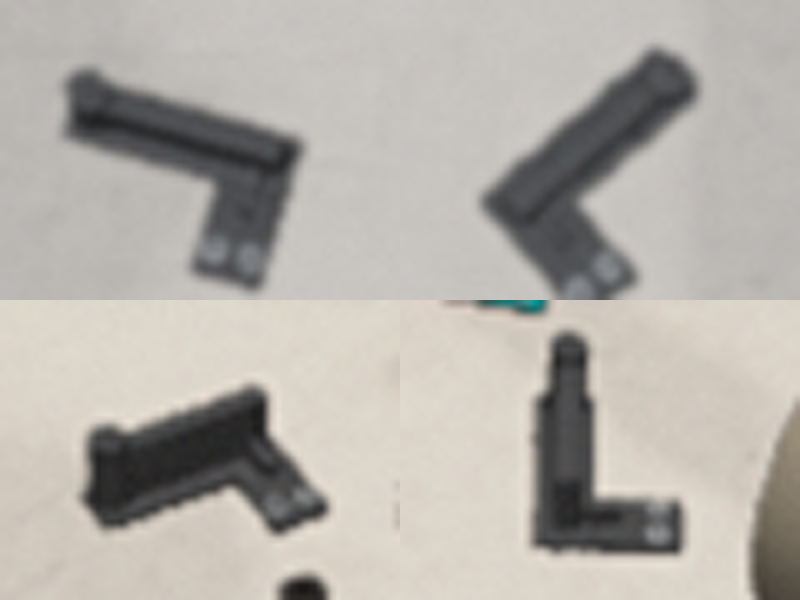

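Looking along the stem from boss to foot, the bracket at (364,292) turns its foot to the left, so it is an L: **bracket_left**. The one at (328,215) turns its foot to the right, so it is a mirrored L: **bracket_right**. Next I measure both brackets and the trays.

Run:
```python
from rig import ctrl, capture
import cv2,numpy as np
from h import *
c=capture("top"); s=capture("side")
S=16
for nm,cc,reg in (("t",c,{"L":(364,292),"R":(328,215)}),("s",s,{"L":(367,238),"R":(293,220)})):
  for k,(u,v) in reg.items():
    w=24
    im=cc["image"][v-w:v+w,u-w:u+w]
    g=cv2.cvtColor(cv2.resize(im,None,fx=S,fy=S,interpolation=cv2.INTER_CUBIC),cv2.COLOR_BGR2GRAY)
    m=(g<135).astype(np.uint8)
    cs,_=cv2.findContours(m,cv2.RETR_EXTERNAL,cv2.CHAIN_APPROX_NONE)
    q=max(cs,key=cv2.contourArea)
    ap=cv2.approxPolyDP(q,16,True)[:,0]
    px=(ap+0.5)/S-0.5+np.array([u-w,v-w])
    print(nm,k,np.round(px,1).tolist()); print(np.round(p2w(cc,px,6)[:,:2]).tolist())
    o=cv2.resize(im,None,fx=S//2,fy=S//2,interpolation=cv2.INTER_CUBIC)
    for i,a in enumerate(ap): cv2.circle(o,tuple(int(x)//2 for x in a),3,(0,0,255),1); cv2.putText(o,str(i),tuple(int(x)//2 for x in a),0,.5,(0,255,0))
    cv2.imwrite(f"pics/m_{nm}{k}.png",o)
ims=[cv2.imread(f"pics/m_{a}.png") for a in("tL","tR","sL","sR")]
o=np.vstack([np.hstack(ims[:2]),np.hstack(ims[2:])]); cv2.imwrite("pics/m0.png",cv2.resize(o,(600,600)))
# trays
hsv=cv2.cvtColor(c["image"],cv2.COLOR_BGR2GRAY)
for k,(u,v) in {"L":(204,263),"R":(479,277)}.items():
    m=(hsv<140).astype(np.uint8); 
    cs,_=cv2.findContours(m,cv2.RETR_EXTERNAL,cv2.CHAIN_APPROX_NONE)
    for q in cs:
        if cv2.pointPolygonTest(q,(u,v),False)>0:
            r=cv2.minAreaRect(q); b=p2w(c,cv2.boxPoints(r),45)[:,:2]; print("tray",k,np.round(b).tolist(),b.mean(0).round())
```

```text
t L [[373.6, 272.1], [366.2, 276.8], [347.0, 294.3], [358.2, 308.8], [361.8, 307.2], [360.2, 310.5], [362.2, 312.7], [369.8, 305.7], [361.5, 294.5], [379.0, 278.9], [378.2, 275.3]]
[[506.0, -93.0], [495.0, -75.0], [455.0, -30.0], [421.0, -55.0], [425.0, -64.0], [417.0, -60.0], [412.0, -64.0], [428.0, -82.0], [454.0, -64.0], [490.0, -105.0], [498.0, -104.0]]
t R [[310.2, 201.0], [309.3, 209.7], [330.8, 216.5], [331.7, 218.5], [328.4, 229.8], [338.2, 232.7], [344.7, 211.0], [318.1, 202.7], [313.8, 200.1]]
[[679.0, 54.0], [657.0, 56.0], [640.0, 5.0], [635.0, 3.0], [608.0, 11.0], [600.0, -12.0], [653.0, -28.0], [674.0, 35.0], [681.0, 45.0]]
s L [[361.5, 219.7], [357.9, 230.2], [357.5, 251.0], [360.8, 252.3], [379.2, 252.5], [379.1, 245.0], [376.4, 246.1], [366.7, 244.0], [365.8, 222.1], [363.7, 219.6]]
[[527.0, -126.0], [507.0, -88.0], [458.0, -27.0], [448.0, -29.0], [413.0, -61.0], [431.0, -82.0], [433.0, -74.0], [457.0, -63.0], [512.0, -127.0], [523.0, -131.0]]
s R [[311.7, 227.5], [302.9, 216.9], [302.6, 211.3], [300.8, 209.7], [282.5, 216.3], [278.6, 215.5], [275.8, 217.3], [274.8, 226.3], [278.1, 230.8], [296.7, 224.7], [304.0, 231.7]]
[[604.0, -12.0], [650.0, -26.0], [667.0, -42.0], [675.0, -44.0], [692.0, 10.0], [702.0, 15.0], [702.0, 25.0], [678.0, 52.0], [660.0, 59.0], [641.0, 8.0], [607.0, 14.0]]
tray L [[439.0, 395.0], [636.0, 389.0], [622.0, 194.0], [426.0, 203.0]] [531. 295.]
tray R [[582.0, -235.0], [590.0, -419.0], [391.0, -419.0], [383.0, -240.0]] [ 487. -328.]
```

View pics/m0.png

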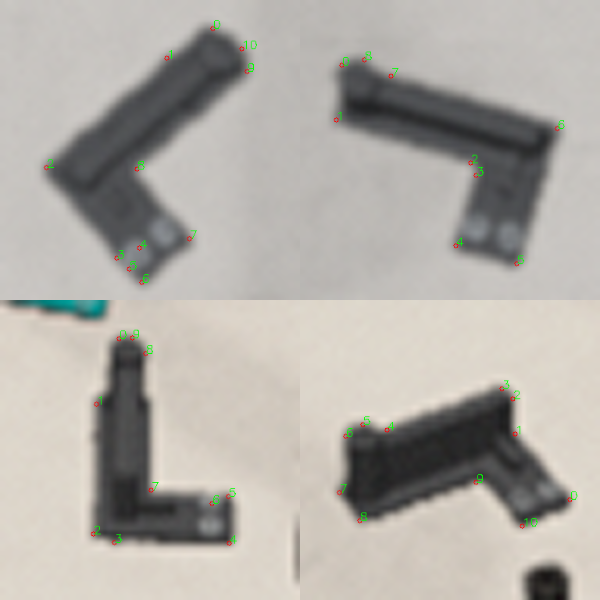

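Run:
```python
import numpy as np
from scipy.spatial.transform import Rotation as R
def fit(m,w):
    m=np.array(m,float);w=np.array(w,float);a=m-m.mean(0);b=w-w.mean(0)
    th=np.arctan2((a[:,0]*b[:,1]-a[:,1]*b[:,0]).sum(),(a*b).sum()); M=np.array([[np.cos(th),-np.sin(th)],[np.sin(th),np.cos(th)]])
    t=w.mean(0)-M@m.mean(0); print(t.round(1),np.degrees(th).round(1),"res",np.linalg.norm(m@M.T+t-w,axis=1).round(1))
mL=[(42,-12),(42,46),(16,46),(16,12)]
fit(mL,[(455,-30),(412,-64),(428,-82),(454,-64)])
fit(mL,[(458,-27),(413,-61),(431,-82),(457,-63)])
mR=[(42,-46),(16,-46),(16,-12),(-42,-12)]
fit(mR,[(600,-12),(608,11),(640,5),(657,56)])
fit(mR,[(604,-12),(607,14),(641,8),(660,59)])
from rig import ctrl
s=ctrl.sense();q=s["ee_rot"];M=R.from_quat([q[1],q[2],q[3],q[0]]).as_matrix();print(M.round(3))
```

```text
[473.3 -68.5] 128.3 res [2.5 0.9 2.6 0.6]
[475.7 -66.9] 128.1 res [1.4 1.4 1.5 1.4]
[656.3  14.1] -107.1 res [0.5 1.4 2.6 1.8]
[658.1  16.8] -106.3 res [2.3 2.5 3.4 2.2]
[[-0.     0.271 -0.962]
 [ 0.001 -0.962 -0.271]
 [-1.    -0.001 -0.   ]]
```

Emit:
step_arm:
  commands:
    - [[0.59, 0.78, -0.2], 0.0446]
    - [[0.59, 0.78, -0.2], 0.0446]
    - [[0.59, 0.78, -0.2], 0.0446]
    - [[0.59, 0.78, -0.2], 0.0446]
    - [[0.59, 0.78, -0.2], 0.0446]
  gripper: -0.4
  force: 50

```text
time_s: 0.7
eef_pos: [261.1, -347.9, 202.0]
ee_rot: [0.333, 0.624, 0.333, -0.624]
force: [1.6, -0.5, 0.2]
grip_width: 0.697
```

Emit:
step_arm:
  commands:
    - [[0.59, 0.78, -0.2], 0.0446]
    - [[0.59, 0.78, -0.2], 0.0446]
    - [[0.59, 0.78, -0.2], 0.0446]
    - [[0.59, 0.78, -0.2], 0.0446]
    - [[0.59, 0.78, -0.2], 0.0446]

```text
time_s: 1.2
eef_pos: [379.2, -191.9, 162.0]
ee_rot: [0.527, 0.472, 0.527, -0.472]
force: [0.6, -0.3, 0.2]
grip_width: 0.699
```

Emit:
step_arm:
  commands:
    - [[0.59, 0.78, -0.2], 0.0446]
    - [[0.59, 0.78, -0.2], 0.0446]
    - [[0.59, 0.78, -0.2], 0.0446]
    - [[0.59, 0.78, -0.2], 0.0446]
    - [[0, 0, 0], 0]

```text
time_s: 1.7
eef_pos: [473.9, -65.4, 129.2]
ee_rot: [0.637, 0.307, 0.638, -0.307]
force: [-1.2, -0.7, -0.5]
grip_width: 0.699
```

```bash
cat > st.py <<'E'
from rig import ctrl
import numpy as np
from scipy.spatial.transform import Rotation as R
s=ctrl.sense();q=s["ee_rot"];M=R.from_quat([q[1],q[2],q[3],q[0]]).as_matrix()
print(s["eef_pos"].round(1),"yaw_y",np.degrees(np.arctan2(M[1,1],M[0,1])).round(2),"tilt",M[:,0].round(3),"grip",round(s["grip_width"],3),"F",s["force"].round(1),s["joints"].round(2),s["time_s"])
E
python3 st.py
python3 - <<'E'
from rig import capture
import cv2,numpy as np
from h import *
c=capture("top");s=capture("side")
cv2.imwrite("pics/top1.png",c["image"]);cv2.imwrite("pics/side1.png",s["image"])
o=np.hstack([cv2.resize(c["image"][200:330,150:260],(330,390)),cv2.resize(c["image"][215:345,425:535],(330,390))])
cv2.imwrite("pics/trays.png",o)
E
```

```text
[473.9 -65.4 129.2] yaw_y 38.59 tilt [-0.001  0.001 -1.   ] grip 0.699 F [-1.2 -0.7 -0.5] [-0.38  0.34  1.78  0.    1.02 -1.06] 1.7
```

View pics/trays.png

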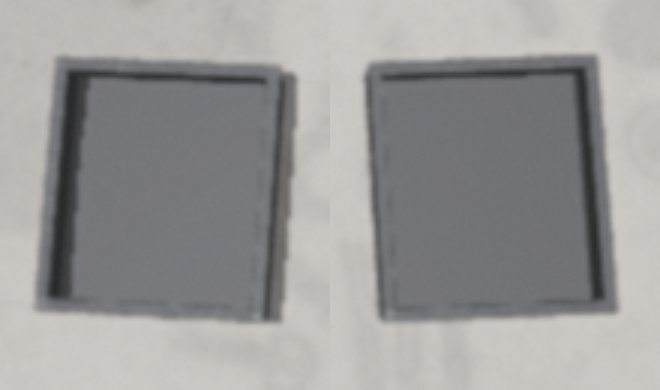

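View pics/side1.png

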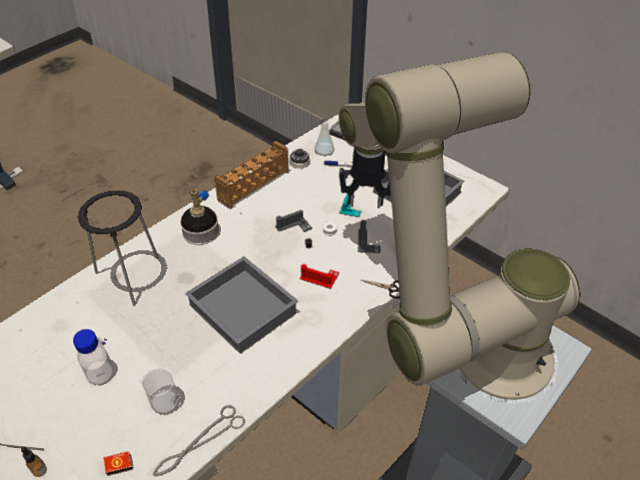

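The side view shows the gripper above bracket_left, which hasn't moved (367,237). The crop shows both tray rims clearly.

```bash
python3 - <<'E'
from rig import capture
import numpy as np
from h import *
c=capture("top")
for nm,P,o in (("L",[(58,57),(280,67),(267,318),(36,308)],(150,200)),("R",[(38,65),(268,57),(287,312),(50,320)],(425,215))):
    w=p2w(c,np.array(P)/3+np.array(o)-.33,45)[:,:2]; print(nm,w.round().tolist(),w.mean(0).round(),np.degrees(np.arctan2(*(w[0]-w[3])[::-1])).round(1),np.degrees(np.arctan2(*(w[1]-w[2])[::-1])).round(1))
E
python3 st.py
```

```text
L [[634.0, 382.0], [623.0, 208.0], [430.0, 216.0], [440.0, 394.0]] [532. 300.] -3.5 -2.5
R [[581.0, -239.0], [585.0, -417.0], [390.0, -419.0], [388.0, -240.0]] [ 486. -329.] 0.4 0.9
[472.6 -68.8 130.3] yaw_y 38.08 tilt [-0. -0. -1.] grip 0.698 F [ 0.3 -0.9 -0.1] [-0.39  0.34  1.78 -0.    1.02 -1.05] 1.85
```

Emit:
step_arm:
  commands:
    - [[0.04, 0.02, -0.8], 0]
    - [[0, 0, -0.8], 0]
    - [[0, 0, -0.6], 0]
    - [[0, 0, -0.48], 0]
    - [[0, 0, 0], 0]

```text
time_s: 2.35
eef_pos: [472.9, -68.4, 21.6]
ee_rot: [0.634, 0.31, 0.637, -0.31]
force: [-0.3, -0.6, 0.2]
grip_width: 0.703
```

```bash
python3 st.py
python3 - <<'E'
from rig import capture
import cv2,numpy as np
s=capture("side")["image"];t=capture("top")["image"]
cv2.imwrite("pics/g1.png",np.hstack([cv2.resize(s[185:285,300:400],(400,400)),cv2.resize(t[240:340,310:410],(400,400))]))
E
```

```text
[472.9 -68.4  21.6] yaw_y 37.97 tilt [-0.004  0.001 -1.   ] grip 0.703 F [-0.3 -0.6  0.2] [-0.39  0.52  1.86 -0.    0.76 -1.05] 2.35
```

View pics/g1.png

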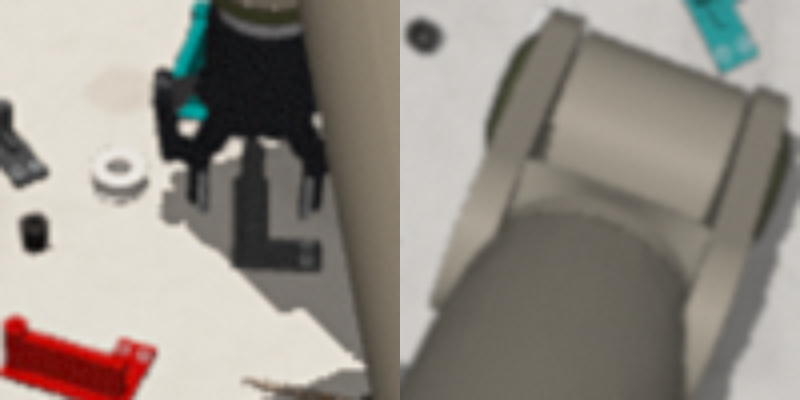

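The fingers straddle the rib: in the crop, tips at (200,205) and (312,210) and the rib between them at (255,200). I'll close.

Emit:
step_arm:
  commands:
    - [[0, 0, 0], 0]
    - [[0, 0, 0], 0]
    - [[0, 0, 0], 0]
    - [[0, 0, 0], 0]
    - [[0, 0, 0], 0]
  gripper: 1
  force: 60

```text
time_s: 2.95
eef_pos: [474.7, -67.9, 23.7]
ee_rot: [0.636, 0.309, 0.636, -0.309]
force: [-1.8, -0.4, 6.7]
grip_width: 0.104
```

Emit:
step_arm:
  commands:
    - [[0, 0, 0], 0]
    - [[0, 0, 0], 0]
    - [[0, 0, 0], 0]
    - [[0, 0, 0.3], 0]
    - [[0, 0, 0.3], 0]

```text
time_s: 3.45
eef_pos: [474.3, -67.6, 47.9]
ee_rot: [0.636, 0.309, 0.636, -0.309]
force: [0.0, 1.2, -2.0]
grip_width: 0.102
```

```bash
python3 st.py
```

```text
[474.3 -67.6  47.9] yaw_y 38.14 tilt [-0.001  0.    -1.   ] grip 0.102 F [ 0.   1.2 -2. ] [-0.39  0.47  1.85  0.    0.82 -1.05] 3.45
```

Emit:
step_arm:
  commands:
    - [[0, 0, 0.6], 0]
    - [[0, 0, 0.6], 0]
    - [[0, 0, 0.6], 0]
    - [[0.154, 0.836, 0], -0.0208]
    - [[0.154, 0.836, 0], -0.0208]

```text
time_s: 3.95
eef_pos: [487.3, -0.4, 120.9]
ee_rot: [0.614, 0.352, 0.613, -0.351]
force: [0.2, 0.2, -1.8]
grip_width: 0.1
```

```bash
python3 st.py
python3 - <<'E'
from rig import capture
import cv2,numpy as np
s=capture("side")["image"]
cv2.imwrite("pics/l1.png",s[100:340,220:480])
E
```

```text
[ 4.873e+02 -4.000e-01  1.209e+02] yaw_y 30.39 tilt [ 0.003 -0.001 -1.   ] grip 0.1 F [ 0.2  0.2 -1.8] [-0.24  0.37  1.77  0.    1.   -0.77] 3.95
```

View pics/l1.png

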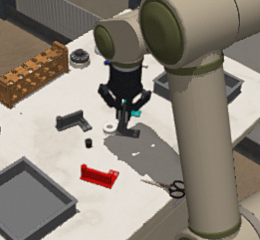

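The picture shows the bracket held level between the fingers at (128,128). I'll carry on to the left tray.

Emit:
step_arm:
  commands:
    - [[0.154, 0.836, 0], -0.0208]
    - [[0.154, 0.836, 0], -0.0208]
    - [[0.154, 0.836, 0], -0.0208]
    - [[0.154, 0.836, 0], -0.0208]
    - [[0.154, 0.836, 0], -0.0208]

```text
time_s: 4.5
eef_pos: [517.6, 167.9, 120.1]
ee_rot: [0.549, 0.446, 0.549, -0.446]
force: [-0.6, -0.6, -2.3]
grip_width: 0.102
```

Emit:
step_arm:
  commands:
    - [[0.154, 0.836, 0], -0.0208]
    - [[0.154, 0.836, 0], -0.0208]
    - [[0.154, 0.836, 0], -0.0208]
    - [[0.154, 0.836, 0], -0.0208]
    - [[0, 0, 0], 0]

```text
time_s: 5.0
eef_pos: [541.9, 303.5, 119.8]
ee_rot: [0.487, 0.513, 0.487, -0.512]
force: [0.2, -0.1, -1.6]
grip_width: 0.103
```

```bash
python3 - <<'E'
from rig import capture
import cv2,numpy as np
s=capture("side")["image"];t=capture("top")["image"]
cv2.imwrite("pics/l2.png",np.hstack([cv2.resize(s[180:380,170:370],(400,400)),cv2.resize(t[160:360,120:320],(400,400))]))
E
python3 st.py
```

```text
[541.9 300.4 119.5] yaw_y -2.94 tilt [-0. -0. -1.] grip 0.102 F [-1.3 -0.  -1.6] [ 0.32  0.63  1.35 -0.    1.17  0.37] 5.1
```

View pics/l2.png

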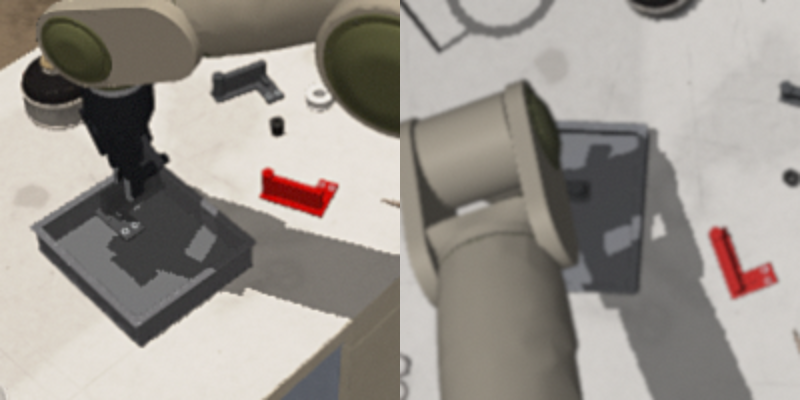

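Emit:
step_arm:
  commands:
    - [[0, 0, -0.7], 0]
    - [[0, 0, -0.7], 0]
    - [[0, 0, -0.5], 0]
    - [[0, 0, -0.25], 0]
    - [[0, 0, 0], 0]

```text
time_s: 5.6
eef_pos: [541.8, 299.2, 32.5]
ee_rot: [-0.486, -0.513, -0.487, 0.514]
force: [0.3, -0.5, -1.1]
grip_width: 0.101
```

Emit:
step_arm:
  commands:
    - [[0, 0, -0.025], 0]
    - [[0, 0, -0.025], 0]
    - [[0, 0, -0.025], 0]
    - [[0, 0, -0.02], 0]
    - [[0, 0, 0], 0]

```text
time_s: 6.1
eef_pos: [542.2, 300.2, 29.4]
ee_rot: [0.487, 0.513, 0.487, -0.513]
force: [-0.6, -0.3, -1.2]
grip_width: 0.102
```

```bash
python3 st.py
```

```text
[542.2 300.2  29.4] yaw_y -3.04 tilt [ 0.  0. -1.] grip 0.102 F [-0.6 -0.3 -1.2] [ 0.32  0.74  1.41 -0.    0.99  0.37] 6.1
```

Commanded z is now 29.3, and the force shows no contact yet. I'll ease down further.

Emit:
step_arm:
  commands:
    - [[0, 0, -0.02], 0]
    - [[0, 0, 0], 0]
    - [[0, 0, -0.02], 0]
    - [[0, 0, 0], 0]

```text
time_s: 6.5
eef_pos: [542.3, 300.2, 28.7]
ee_rot: [0.487, 0.513, 0.486, -0.513]
force: [-3.2, -0.9, 8.8]
grip_width: 0.104
```

```bash
python3 st.py
```

```text
[542.3 300.2  28.7] yaw_y -3.04 tilt [ 0.  0. -1.] grip 0.104 F [-3.2 -0.9  8.8] [ 0.32  0.75  1.41 -0.    0.99  0.37] 6.5
```

The force reads 8.8 N, so the bracket is on the tray floor. I'll release, wait and retreat upward.

Emit:
step_arm:
  commands:
    - [[0, 0, 0], 0]
    - [[0, 0, 0], 0]
    - [[0, 0, 0], 0]
    - [[0, 0, 0], 0]
    - [[0, 0, 0], 0]
  gripper: -0.4

```text
time_s: 7.0
eef_pos: [542.2, 300.1, 27.6]
ee_rot: [-0.487, -0.513, -0.487, 0.513]
force: [0.2, 0.1, -0.6]
grip_width: 0.698
```

Emit:
step_arm:
  commands:
    - [[0, 0, 0.2], 0]
    - [[0, 0, 0.4], 0]
    - [[0, 0, 0.7], 0]
    - [[0, 0, 0.7], 0]
    - [[0, 0, 0.5], 0]

```text
time_s: 7.5
eef_pos: [542.7, 300.3, 130.3]
ee_rot: [0.487, 0.514, 0.486, -0.512]
force: [0.1, -1.3, -1.2]
grip_width: 0.697
```

```bash
python3 - <<'E'
from rig import capture
import cv2,numpy as np
s=capture("side")["image"]
cv2.imwrite("pics/l3.png",cv2.resize(s[180:380,170:370],(600,600)))
E
python3 st.py
```

```text
[543.8 300.7 133.3] yaw_y -3.04 tilt [ 0.007  0.002 -1.   ] grip 0.7 F [2.  0.7 3. ] [ 0.32  0.61  1.33 -0.    1.19  0.37] 7.55
```

View pics/l3.png

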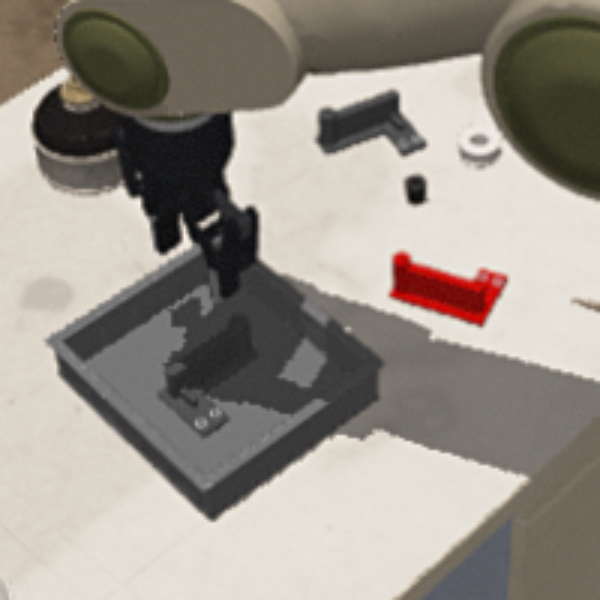

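bracket_left is standing in the left tray at (210,370) in the crop, and the fingers are clear. Now to bracket_right.

Emit:
step_arm:
  commands:
    - [[0.32, -0.791, 0], -0.0085]
    - [[0.32, -0.791, 0], -0.0085]
    - [[0.32, -0.791, 0], -0.0085]
    - [[0.32, -0.791, 0], -0.0085]
    - [[0.32, -0.791, 0], -0.0085]

```text
time_s: 8.05
eef_pos: [606.5, 140.6, 127.8]
ee_rot: [0.451, 0.545, 0.451, -0.545]
force: [1.0, -0.8, -0.5]
grip_width: 0.696
```

Emit:
step_arm:
  commands:
    - [[0.32, -0.791, 0], -0.0085]
    - [[0.32, -0.791, 0], -0.0085]
    - [[0.32, -0.791, 0], -0.0085]
    - [[0.32, -0.791, 0], -0.0085]
    - [[0, 0, 0], 0]

```text
time_s: 8.55
eef_pos: [658.3, 11.4, 127.5]
ee_rot: [-0.421, -0.569, -0.42, 0.569]
force: [0.9, -0.2, -0.4]
grip_width: 0.694
```

```bash
python3 - <<'E'
from rig import capture
import cv2,numpy as np
from h import *
sc=capture("side");s=sc["image"]
cv2.imwrite("pics/r1.png",cv2.resize(s[120:280,220:380],(600,600)))
print(w2p(sc,[[657,15.5,6]]))
E
python3 st.py
```

```text
[[290.26774346 223.26565213]]
[657.6  13.7 127.4] yaw_y -16.97 tilt [-0.  0. -1.] grip 0.695 F [-0.4  0.5  0.1] [-0.16  0.7   1.2  -0.    1.24  0.14] 8.6
```

View pics/r1.png

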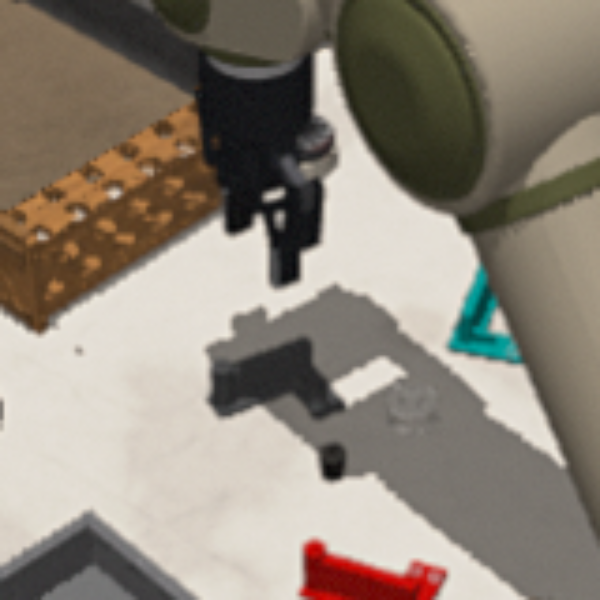

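Emit:
step_arm:
  commands:
    - [[0, 0, -0.8], 0]
    - [[0, 0, -0.8], 0]
    - [[0, 0, -0.6], 0]
    - [[0, 0, -0.42], 0]
    - [[0, 0, 0], 0]

```text
time_s: 9.1
eef_pos: [656.1, 16.4, 20.8]
ee_rot: [-0.421, -0.567, -0.423, 0.568]
force: [-0.1, 0.1, -0.2]
grip_width: 0.699
```

```bash
python3 - <<'E'
from rig import capture
import cv2,numpy as np
sc=capture("side");s=sc["image"]
cv2.imwrite("pics/r2.png",cv2.resize(s[160:260,240:340],(600,600)))
E
python3 st.py
```

```text
[657.1  16.1  22.7] yaw_y -16.77 tilt [-0.001  0.    -1.   ] grip 0.704 F [-0.2 -0.8  0.6] [-0.15  0.82  1.27  0.    1.05  0.14] 9.15
```

View pics/r2.png

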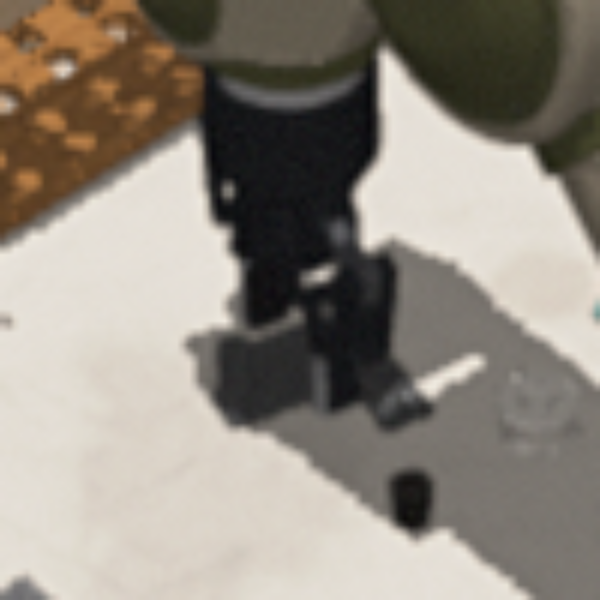

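The near finger (325,370) is in front of the rib and the far finger (265,300) is behind it. Closing.

Emit:
step_arm:
  commands:
    - [[0, 0, 0], 0]
    - [[0, 0, 0], 0]
    - [[0, 0, 0], 0]
    - [[0, 0, 0], 0]
    - [[0, 0, 0], 0]
  gripper: 1

```text
time_s: 9.65
eef_pos: [657.9, 15.3, 23.8]
ee_rot: [0.422, 0.568, 0.421, -0.567]
force: [-1.8, 0.5, 5.2]
grip_width: 0.103
```

Emit:
step_arm:
  commands:
    - [[0, 0, 0], 0]
    - [[0, 0, 0], 0]
    - [[0, 0, 0.3], 0]
    - [[0, 0, 0.6], 0]
    - [[0, 0, 0.6], 0]

```text
time_s: 10.15
eef_pos: [657.1, 15.4, 83.7]
ee_rot: [-0.421, -0.567, -0.422, 0.568]
force: [0.9, 0.6, -1.2]
grip_width: 0.107
```

```bash
python3 - <<'E'
from rig import capture
import cv2,numpy as np
sc=capture("side");s=sc["image"]
cv2.imwrite("pics/r3.png",cv2.resize(s[140:260,240:360],(600,600)))
E
python3 st.py
```

```text
[659.   15.2  88.6] yaw_y -16.81 tilt [ 0.006 -0.001 -1.   ] grip 0.106 F [ 2.1 -1.   3. ] [-0.15  0.74  1.23  0.    1.16  0.14] 10.2
```

View pics/r3.png

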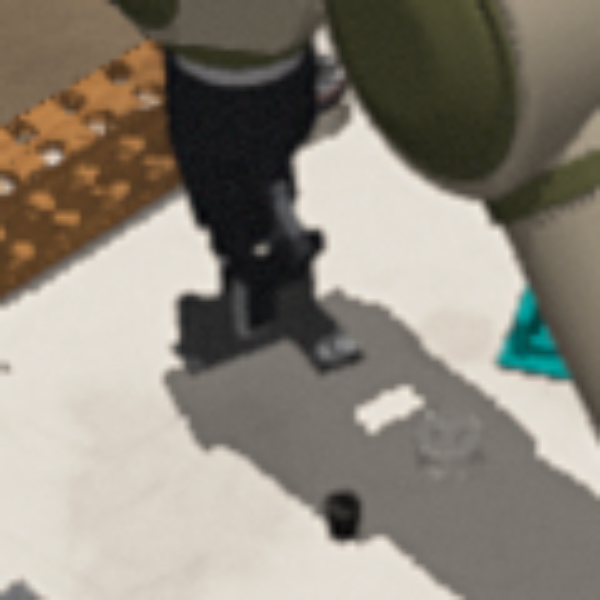

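The bracket is gripped and level above the table. Carrying it to the right tray.

Emit:
step_arm:
  commands:
    - [[0, 0, 0.6], 0]
    - [[0, 0, 0.4], 0]
    - [[-0.3625, -0.783, 0], 0.0087]
    - [[-0.3625, -0.783, 0], 0.0087]
    - [[-0.3625, -0.783, 0], 0.0087]

```text
time_s: 10.7
eef_pos: [613.1, -79.4, 123.0]
ee_rot: [-0.445, -0.55, -0.445, 0.55]
force: [1.6, -0.7, -1.7]
grip_width: 0.101
```

Emit:
step_arm:
  commands:
    - [[-0.3625, -0.783, 0], 0.0087]
    - [[-0.3625, -0.783, 0], 0.0087]
    - [[-0.3625, -0.783, 0], 0.0087]
    - [[-0.3625, -0.783, 0], 0.0087]
    - [[-0.3625, -0.783, 0], 0.0087]

```text
time_s: 11.2
eef_pos: [540.6, -236.3, 123.0]
ee_rot: [-0.481, -0.518, -0.481, 0.518]
force: [0.3, 0.4, -1.5]
grip_width: 0.104
```

Emit:
step_arm:
  commands:
    - [[-0.3625, -0.783, 0], 0.0087]
    - [[-0.3625, -0.783, 0], 0.0087]
    - [[-0.3625, -0.783, 0], 0.0087]
    - [[0, 0, 0], 0]
    - [[0, 0, 0], 0]

```text
time_s: 11.7
eef_pos: [497.6, -329.4, 122.8]
ee_rot: [0.501, 0.499, 0.502, -0.499]
force: [0.6, 0.5, -1.8]
grip_width: 0.102
```

```bash
python3 - <<'E'
from rig import capture
import cv2,numpy as np
s=capture("side")["image"];t=capture("top")["image"]
cv2.imwrite("pics/r4.png",np.hstack([cv2.resize(s[80:280,320:520],(400,400)),cv2.resize(t[180:380,380:580],(400,400))]))
E
python3 st.py
```

```text
[ 498.2 -328.3  122.9] yaw_y 0.44 tilt [-0.  0. -1.] grip 0.097 F [ 1.5 -0.3 -1.3] [-0.78  0.58  1.42  0.    1.14 -0.79] 11.8
```

View pics/r4.png

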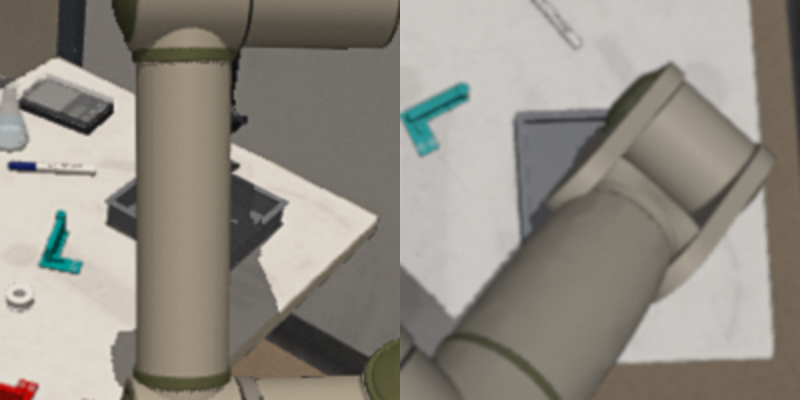

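The arm blocks both views, but the measured pose is over the tray and the grip still holds. Commanded z is 123. Going down to 32, then slowly.

Emit:
step_arm:
  commands:
    - [[0, 0, -0.7], 0]
    - [[0, 0, -0.7], 0]
    - [[0, 0, -0.6], 0]
    - [[0, 0, -0.275], 0]
    - [[0, 0, 0], 0]

```text
time_s: 12.3
eef_pos: [498.0, -328.2, 31.0]
ee_rot: [0.501, 0.498, 0.503, -0.498]
force: [0.3, 0.7, -2.1]
grip_width: 0.099
```

Emit:
step_arm:
  commands:
    - [[0, 0, -0.025], 0]
    - [[0, 0, -0.025], 0]
    - [[0, 0, -0.02], 0]
    - [[0, 0, -0.02], 0]
    - [[0, 0, 0], 0]

```text
time_s: 12.8
eef_pos: [498.1, -329.3, 28.8]
ee_rot: [0.502, 0.498, 0.501, -0.498]
force: [-1.3, 0.3, 2.1]
grip_width: 0.101
```

```bash
python3 st.py
```

```text
[ 498.1 -329.3   28.8] yaw_y 0.4 tilt [ 0.001 -0.001 -1.   ] grip 0.101 F [-1.3  0.3  2.1] [-0.78  0.7   1.48  0.    0.95 -0.79] 12.8
```

Emit:
step_arm:
  commands:
    - [[0, 0, -0.02], 0]
    - [[0, 0, 0], 0]
    - [[0, 0, 0], 0]

```text
time_s: 13.1
eef_pos: [498.1, -329.4, 28.8]
ee_rot: [0.502, 0.498, 0.501, -0.498]
force: [-3.4, 2.0, 9.7]
grip_width: 0.103
```

Emit:
step_arm:
  commands:
    - [[0, 0, 0], 0]
    - [[0, 0, 0], 0]
    - [[0, 0, 0], 0]
    - [[0, 0, 0], 0]
    - [[0, 0, 0], 0]
  gripper: -0.4

```text
time_s: 13.6
eef_pos: [497.9, -329.1, 27.4]
ee_rot: [0.502, 0.498, 0.502, -0.498]
force: [-0.0, 0.4, -0.3]
grip_width: 0.698
```

Emit:
step_arm:
  commands:
    - [[0, 0, 0.2], 0]
    - [[0, 0, 0.4], 0]
    - [[0, 0, 0.7], 0]
    - [[0, 0, 0.7], 0]
    - [[0, 0, 0.7], 0]

```text
time_s: 14.1
eef_pos: [497.9, -329.1, 137.3]
ee_rot: [0.502, 0.498, 0.502, -0.498]
force: [0.5, -1.3, -0.8]
grip_width: 0.702
```

Emit:
step_arm:
  commands:
    - [[0, 0.7, 0.6], 0]
    - [[0, 0.7, 0.6], 0]
    - [[0, 0.7, 0.6], 0]
    - [[0, 0.8, 0], 0]
    - [[0, 0.8, 0], 0]

```text
time_s: 14.6
eef_pos: [497.9, -180.1, 208.8]
ee_rot: [0.502, 0.498, 0.501, -0.498]
force: [0.1, 0.0, -1.7]
grip_width: 0.699
```

Emit:
step_arm:
  commands:
    - [[0, 0.8, 0], 0]
    - [[0, 0.8, 0], 0]
    - [[0, 0.8, 0], 0]
    - [[0, 0.8, 0], 0]
    - [[0, 0, 0], 0]

```text
time_s: 15.1
eef_pos: [497.7, -50.3, 208.3]
ee_rot: [0.503, 0.498, 0.503, -0.497]
force: [-0.2, -0.7, -0.1]
grip_width: 0.702
```

```bash
python3 - <<'E'
from rig import capture
import cv2,numpy as np
s=capture("side")["image"];t=capture("top")["image"]
cv2.imwrite("pics/f_t.png",t);cv2.imwrite("pics/f_s.png",s)
z=lambda i,u,v:cv2.resize(i[v-55:v+55,u-55:u+55],(300,300),interpolation=cv2.INTER_CUBIC)
cv2.imwrite("pics/f.png",np.vstack([np.hstack([z(t,204,263),z(t,479,277)]),np.hstack([z(s,243,300),z(s,410,190)])]))
E
python3 st.py
```

```text
[498.  -53.1 208. ] yaw_y 0.48 tilt [ 0.001 -0.001 -1.   ] grip 0.701 F [0.5 0.1 1.2] [-0.34  0.29  1.62 -0.    1.23 -0.35] 15.2
```

View pics/f.png

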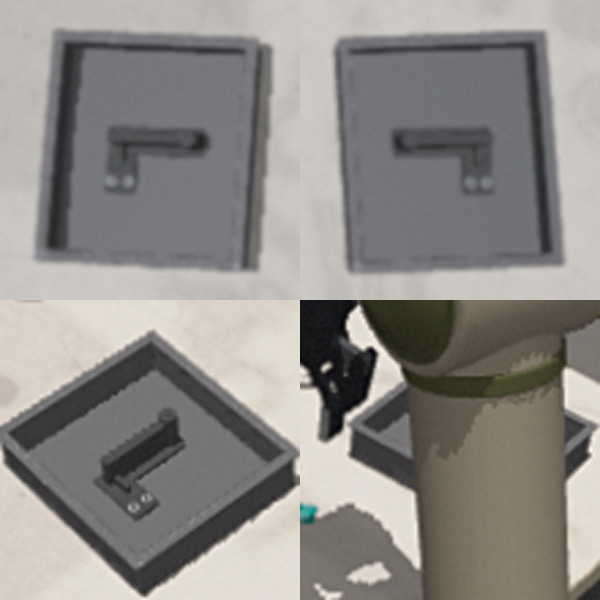

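View pics/f_t.png

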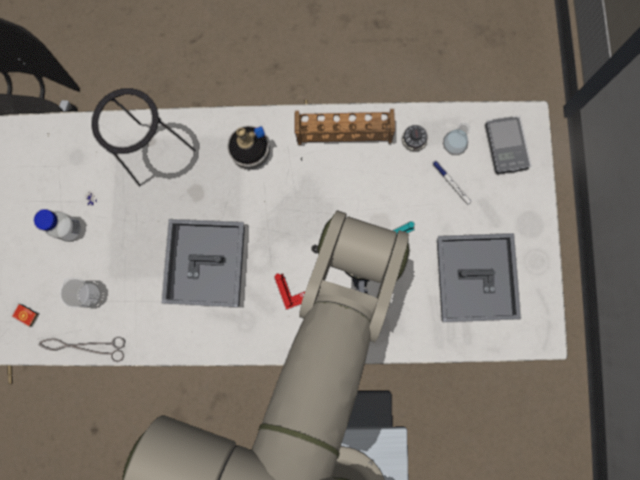

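Both brackets stand upright in their trays, at (206,262) and (478,275) in the top view, with the L on the left and the mirrored L on the right. The red bracket hasn't moved, the arm has withdrawn, and I'm handing in.

```bash
python3 -c "
from rig import ticket
print(ticket.finish_job())"
```

```text
the job is handed in; nothing more can be done
None
```

Both brackets are in their trays, and I handed the job in at about 15 s of the 54 s allowed. The L-outline bracket went into the left tray first, then the mirrored one into the right tray. I gripped each by its rib, lowered it until it touched the tray floor (about 9–10 N) and let go.

- **Final top view:** both brackets stand upright near the middle of the correct trays. The gripper is open, well clear at about 208 mm height.
- **Not confirmed:** the arm blocked the side view of the right tray, so I checked that bracket only from above and by the contact force. The turquoise look-alike was partly hidden in the last picture; I saw no sign it had been touched. The red one had not moved.
- **Disagreement:** the two cameras' position estimates differed by about 3 mm, which was small enough not to affect the grasps.

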